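# Shut the gluing box and present the heavier weight over it

### The job

First shut the lid of the wooden gluing box fully. Then lift each of the two look-alike gold-coloured weights in turn a few centimetres clear of the mat to feel which is heavier, and leave the lighter one standing upright on the mat, set down gently. Finish while still holding the heavier one, upright and still in the air a few centimetres above the middle of the shut lid and touching neither lid nor box; knock neither weight over and leave the bangles, pliers and bead jar where they are.

Things in the scene. Friction and masses are not known exactly. Their poses are not given: they have to be found in the camera images.
- weight_a_center (a point): one of two look-alike gold-coloured weights standing on the mat: round body 60 mm across, 50 mm high, with a round grip post on top, 22 mm across, 42 mm high. Point: its centre, on the axis 46 mm above the foot; mid-post is 25 mm above it. z: its axis. One weighs 0.4 to 0.56 kg, the other under 0.2 kg; looks and names do not tell which
- weight_b_center (a point): one of two look-alike gold-coloured weights standing on the mat: round body 60 mm across, 50 mm high, with a round grip post on top, 22 mm across, 42 mm high. Point: its centre, on the axis 46 mm above the foot; mid-post is 25 mm above it. z: its axis. The heavier one is at random a or b, at least 2 N more than the other
- mat: fixed taupe suede work mat, 280 mm (x) by 260 mm (y), 4 mm thick; the origin is the centre of its underside, on the table
- box: fixed open-topped wooden gluing box, 130 mm (x) by 170 mm (y), 55 mm high, with coloured pendants inside; origin at the centre of its underside; +x points to the hinged side (away from the robot), y runs along the hinge
- lid (a joint): the lid's hinge angle in rad: 0 = shut flat on the box; it starts open at 0.8 to 1.25 and grows as the lid opens (stop at 1.9). The lid is a plain flat wooden board 130 x 170 mm, 8 mm thick, without a handle, hinged along the box's +x rim. The stiff hinge stays where left; about 2 N on its upper side near the free edge turns it down
- lid_hinge (a point): middle of the hinge axis: 65 mm to +x of the box's centre, 55.5 mm above the table, at the lid's lower face; axes turn with the lid, and its -x runs across the lid towards the free edge, 130 mm off, z out of its upper side
- lid_top (a point): centre of the lid's upper side (65 mm from the hinge), marked by a brass disc; it moves with the lid and is 63.5 mm above the table when shut
- bangle_large: loose gold-coloured bangle lying at the far side of the mat, 68 mm across, 6 mm high; to be left alone; origin at the centre of its underside
- bangle_small: loose gold-coloured bangle lying at the far side of the mat, 50 mm across, 6 mm high; to be left alone; origin at the centre of its underside
- pliers: loose pliers with black handles lying on the mat's near side, 130 mm long along their own y, 45 mm wide, 14 mm high; to be left alone; origin under their middle
- bead_jar: amber glass jar with a brass cap standing beyond the mat and the box, 52 mm across, 65 mm high; to be left alone; origin at the centre of its underside
There are look-alikes about, which are no part of the job. What is shaped like the part that bears weight_a_center but green is not meant.

How it is judged:
On the way, in this order (a step that is already met when the one before it is completed fails the run):
1. the lid is shut on the box (value of joint lid below 0.04 rad), for 0.2 s.
2. the lighter weight is lifted clear of the mat in the fingers (the heavier may be lifted before or after) (((not (distance between core_steel and weight_a below 0.03 m) and (z of weight_a_center in the frame of mat above 0.065 m and contact force between weight_a and the fingers above 0.5 N)) or (not (distance between core_steel and weight_b below 0.03 m) and (z of weight_b_center in the frame of mat above 0.065 m and contact force between weight_b and the fingers above 0.5 N)))), for 0.3 s.
3. the heavier weight is lifted clear of the mat in the fingers (((distance between core_steel and weight_a below 0.03 m and (z of weight_a_center in the frame of mat above 0.065 m and contact force between weight_a and the fingers above 0.5 N)) or (distance between core_steel and weight_b below 0.03 m and (z of weight_b_center in the frame of mat above 0.065 m and contact force between weight_b and the fingers above 0.5 N)))), for 0.3 s.
At the end, for the whole second after the job is handed in: Lid shut (under 0.04 rad). The heavier weight (core_steel is inside it) is held in the fingers, still, upright within 0.2 rad, within 35 mm of the lid's middle, foot about 10 to 140 mm above it, touching neither lid nor box. The lighter one stands upright on the mat, released (value of joint lid below 0.04 rad and ((distance between core_steel and weight_a below 0.03 m and horizontal distance between weight_a_center and lid_top below 0.035 m and height (world z) of weight_a_center between 0.117 and 0.25 m and angle between weight_a_center's own z axis and vertical below 0.2 rad and linear speed of weight_a below 0.03 m/s and contact force between weight_a and the fingers above 0.5 N and contact force between weight_a and box below 0.05 N and z of weight_b_center in the frame of mat below 0.056 m and angle between weight_b_center's own z axis and vertical below 0.1 rad and x of weight_b_center in the frame of mat between -0.14 and 0.14 m and y of weight_b_center in the frame of mat between -0.13 and 0.13 m and contact force between weight_b and the arm below 0.05 N and contact force between weight_b and the fingers below 0.05 N and linear speed of weight_b below 0.02 m/s) or (distance between core_steel and weight_b below 0.03 m and horizontal distance between weight_b_center and lid_top below 0.035 m and height (world z) of weight_b_center between 0.117 and 0.25 m and angle between weight_b_center's own z axis and vertical below 0.2 rad and linear speed of weight_b below 0.03 m/s and contact force between weight_b and the fingers above 0.5 N and contact force between weight_b and box below 0.05 N and z of weight_a_center in the frame of mat below 0.056 m and angle between weight_a_center's own z axis and vertical below 0.1 rad and x of weight_a_center in the frame of mat between -0.14 and 0.14 m and y of weight_a_center in the frame of mat between -0.13 and 0.13 m and contact force between weight_a and the arm below 0.05 N and contact force between weight_a and the fingers below 0.05 N and linear speed of weight_a below 0.02 m/s))); the arm keeps its last pose, push and grip.
It fails at once if a bystander is pushed more than 25 mm (distance of any of bangle_large, bangle_small, pliers, bead_jar from where it was at the start of the episode above 0.025 m).
It fails at once if a weight is knocked over (tilts more than 0.6 rad) (angle between any of weight_a_center, weight_b_center's own z axis and vertical above 0.6 rad).
It fails at once if a weight is dropped from more than about 15 mm (moves faster than 0.5 m/s out of the fingers) ((contact force between weight_a and the fingers below 0.1 N and linear speed of weight_a above 0.5 m/s) or (contact force between weight_b and the fingers below 0.1 N and linear speed of weight_b above 0.5 m/s)).
It also fails if it takes over 72 s, if anything falls off the work surface, if the arm or the gripper's body presses on something with over 40 N, if the wrist force passes 120 N, or if a joint passes its speed limit or range.

### The arm

A 7-joint arm with a two-finger parallel gripper is mounted at the origin on the work surface. World frame = base frame: x ahead of the robot, y to its left, z up, the work surface at z = 0. Lengths are in m, angles in rad, forces in N, time in s.
With the tool pointing down it reaches from about 0.35 to 0.9 m from the base axis. Payload 19.9 kg.
Tool frame: the origin (TCP) lies at the very end of the fingers, on their centre line; the grasp point (between the pads) lies grip_point_offset behind it (grip_point_offset is the distance from the TCP to the grasp point, in m); z points along the fingers, y is the line along which they close (so a half turn about z gives the same grasp; the last joint's range is limited). The gripper opens to 85 mm and grips with 20 to 120 N. Pads are 22 mm wide; open, the fingers measure 114 mm over their backs; the gripper's body (76 mm by 85 mm) begins 54 mm behind the grasp point. The pads swing forward as they close: fully open they stand 13 mm farther back than shut.
Start: joints at [1.216, 0.417, -0.01, 1.614, 0.005, 1.111, -0.053], TCP at [0.193, -0.594, 0.231] pointing down, gripper open.
Joint ranges: [-2.81, 2.81], [-0.39, 2.02], [-1.27, 1.25], [0.06, 2.57], [-1.19, 4.33], [0.19, 2], [-2.82, 2.82]. Speed limits (rad/s): [1.89, 1.89, 2.39, 2.39, 3.01, 3.01, 3.01].

### API

Orientations are given as a unit quaternion [x, y, z, w].
In Python, from plant import * gives the robot as it stands.
- The arm moves only by the shell command python3 -m creep 'ROWS'. ROWS is text: rows parted by semicolons, each of 7 numbers parted by spaces: the shift along the tool's x, y, z in mm, then the turn, a rotation vector about the tool's x, y, z in degrees, then the closure, from 0 (fully open) to 1 (shut). A call has 1 to 10 rows; each row shifts and turns the commanded pose from where the row before left it, along the tool's axes as they then stand; what a row does not reach is not made up. A row lasts 1/10 s, in which the tool goes at most 50 mm and 8.59 degrees, less where a joint would pass 70% of its speed; a pose out of reach is approached as far as the arm can. A call with a gripper value outside its range is refused whole. The fingers move at their own pace and stop on an object; the grip force is fixed at half the most. Time passes only in rows, so rows that do not move let the fingers close. It gives the time, the measured TCP pose, the force, the opening and the grip force at its end, in the units of the state.
- get_obs(): the state, without advancing time (a new reading comes with each control period).
- capture(name): name is "scene" or "top"; returns a dict with "image" (384x512x3 uint8, blue, green, red), "camera_matrix" (3x3 intrinsics, pixels), "k1" (the pictures are not rectified: a ray, as slopes to the right and down, at radius r is drawn at 1 + k1 r^2 times it, then the intrinsics apply), "rvec" (rotation vector, rad) and "tvec" (3), from world to camera coordinates, as OpenCV has them. Camera axes: x right, y down, z forward; pixel columns grow to the right and rows downward; lengths in m; the calibration is good to about 2 mm. A picture is of the moment at which its call begins. There is no depth.
- hand_in(): hands the job in; it is judged then, once.
The state is a dict: "time_s": time; "joints": joint angles; "qvel": joint speeds; "joint_torque": joint torques, N m; "ee_pos": TCP position; "orientation": TCP orientation; "contact_force": force on the tool from outside, world axes, zero at the start; "moment": the same for the moment, N m; "gripper_width": opening from 0.0 (shut) to 1.0 (fully open); "finger_force": force on a finger pad.
Only numpy, scipy, OpenCV 4.12 (cv2) and the standard library are available. Lean on these libraries where they do the work, as an engineer would, in place of code of your own. Each camera call takes 0.05 s, during which the arm holds its last target. There are 200 camera calls.

## Working session

There is one attempt and no reset: what is moved stays moved. The work goes in short steps, Python scripts to look and compute and a shell command to move; the robot and the scene stay as the last step left them, time stands still between calls to the robot, and variables do not carry over. Pictures are saved under pics/ and viewed, at most 10 in all, crops included, and the job is handed in when it is done.

```bash
mkdir -p pics; ls; cat > h.py <<'E'
from plant import *
import numpy as np, cv2
def save(c,f,crop=None,s=1):
    im=c["image"]
    if crop: x0,y0,x1,y1=crop; im=im[y0:y1,x0:x1]
    cv2.imwrite("pics/"+f,cv2.resize(im,None,fx=s,fy=s,interpolation=cv2.INTER_CUBIC))
def dist(c):
    return np.array([c["k1"],0,0,0,0],float)
def ray(c,uv):
    n=cv2.undistortPoints(np.array([[uv]],float),np.array(c["camera_matrix"],float),dist(c)).ravel()
    R=cv2.Rodrigues(np.array(c["rvec"],float))[0]; t=np.array(c["tvec"],float).ravel()
    return -R.T@t, R.T@np.array([n[0],n[1],1])
def atz(c,uv,z):
    o,d=ray(c,uv); return o+d*(z-o[2])/d[2]
def proj(c,P):
    return cv2.projectPoints(np.array(P,float).reshape(-1,1,3),np.array(c["rvec"],float),np.array(c["tvec"],float),np.array(c["camera_matrix"],float),dist(c))[0].reshape(-1,2)
E
python3 - <<'E'
from h import *
import pickle
d={}
for n in("scene","top"):
    d[n]=capture(n); save(d[n],n+"0.png",s=1.5)
    print(n,atz(d[n],(256,192),0),ray(d[n],(0,0))[0])
pickle.dump(d,open("c0.pkl","wb"))
o=get_obs(); print(o, globals().get('grip_point_offset'))
E
```

```text
pics
scene [0.50572582 0.04741115 0.        ] [ 1.05396961 -0.38685863  0.67426856]
top [ 0.59707273 -0.01413231  0.        ] [ 0.45966534 -0.01695239  1.19649631]
{'time_s': 0.1, 'joints': array([ 1.21550448,  0.4179436 , -0.01029961,  1.61412288,  0.00470691,
        1.11065472, -0.05295892]), 'qvel': array([ 8.73203578e-04, -1.55019281e-04, -7.37585607e-04, -1.14750228e-03,
        1.73875297e-03,  9.23767318e-05,  2.12387080e-04]), 'joint_torque': array([ 1.29804510e-03, -8.65820146e+01,  6.80019893e-01, -4.35633838e+01,
        1.92515412e-02,  4.87689467e-03, -4.99945497e-05]), 'ee_pos': array([ 0.19281067, -0.59419372,  0.23070079]), 'orientation': array([ 9.87713077e-01,  1.56277231e-01, -1.32010250e-04, -5.36539134e-04]), 'contact_force': array([0.22656539, 0.45630552, 0.19691908]), 'moment': array([-0.00044021, -0.00209742,  0.03779833]), 'finger_force': 0.0, 'gripper_width': 0.9948664163710095} 0.0187
```

View pics/scene0.png

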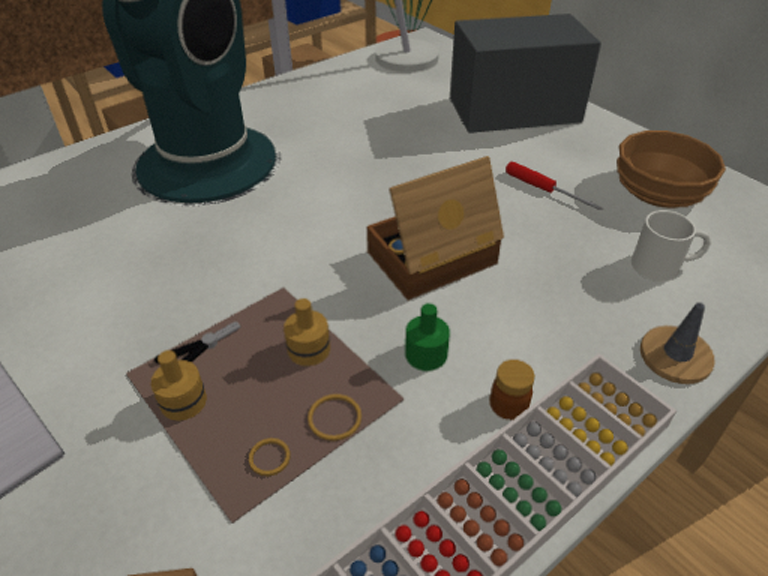

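View pics/top0.png

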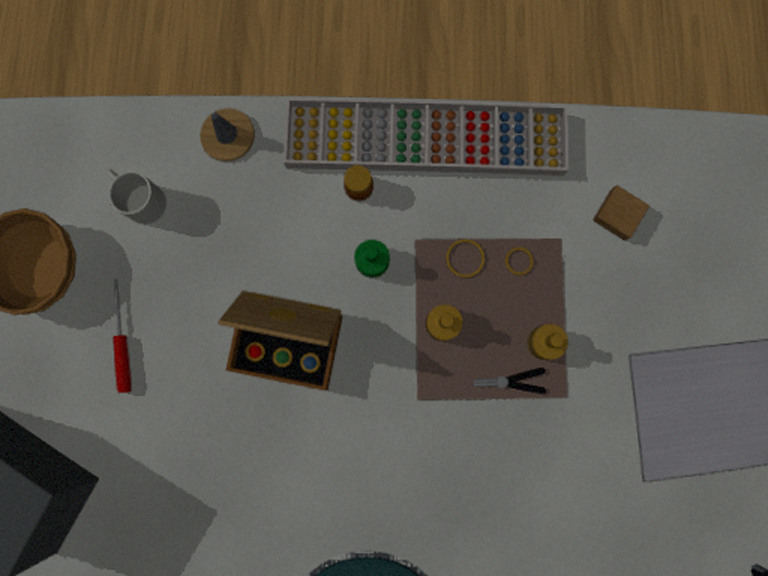

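The scene picture shows the box with its lid open at (435,225), and the mat with two gold weights at (306,335) and (178,385). The top view shows the weights at (445,322) and (550,342), and the box at (280,340).
Things that could be taken for a weight (top-view pixels):
- gold weight (445,322): chosen
- gold weight (550,342): chosen
- green weight (372,258): rejected by colour
- amber jar (358,183): rejected by shape

I'll check the choice in a close crop.

```bash
python3 - <<'E'
from h import *
import pickle
d=pickle.load(open("c0.pkl","rb"))
save(d["top"],"topcrop.png",(140,150,400,280),3)
save(d["scene"],"scenecrop.png",(80,95,350,295),2.9)
E
```

```text
(no output)
```

View pics/topcrop.png

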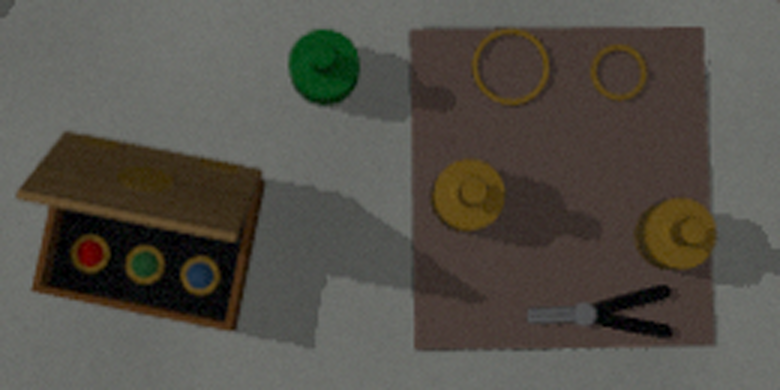

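View pics/scenecrop.png

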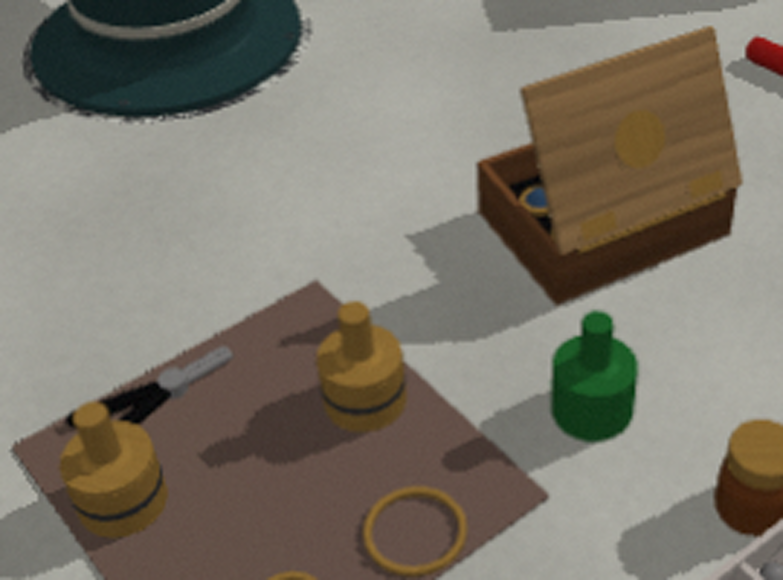

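The crops confirm two gold weights: post tops at top-crop (473,191) and (690,230), scene-crop (354,311) and (95,411). The green one is separate. The lid's brass disc is at top-crop (147,179). Now I'll fit the positions.

```bash
cat > fit.py <<'E'
from h import *
import pickle
from scipy.optimize import least_squares
d=pickle.load(open("c0.pkl","rb")); T,S=d["top"],d["scene"]
t=lambda x,y:(140+x/3-.33,150+y/3-.33); s=lambda x,y:(80+x/2.9-.33,95+y/2.9-.33)
for n,a,b in(("w1",t(473,191),s(354,311)),("w2",t(690,230),s(95,411))):
    print(n,atz(T,a,.096),atz(S,b,.096))
for p in((410,28),(704,28),(716,348),(415,350)): print("mat",atz(T,t(*p),.004)[:2])
for n,p,z in(("pl",(530,316),.01),("pl",(668,292),.01),("pl",(670,332),.01),("jar",(0,0),0),("green",(324,60),.096)):
    if n!="jar": print(n,atz(T,t(*p),z)[:2])
def lidp(q,u,v,w): # across from hinge, along y, up
    x,y,yaw,th=q; c,sn=np.cos(th),np.sin(th)
    l=np.array([.065-u*c+w*sn, v, .0555+u*sn+w*c]) 
    return np.array([x+l[0]*np.cos(yaw)-l[1]*np.sin(yaw), y+l[0]*np.sin(yaw)+l[1]*np.cos(yaw), l[2]])
def boxp(q,a,b,z):
    x,y,yaw,_=q; return np.array([x+a*np.cos(yaw)-b*np.sin(yaw),y+a*np.sin(yaw)+b*np.cos(yaw),z])
h=.085
ob=[(T,t(147,179),lambda q:lidp(q,.065,0,.008)),(S,s(638,138),lambda q:lidp(q,.065,0,.008)),
(T,t(17,197),lambda q:lidp(q,.13,h,.004)),(T,t(239,240),lambda q:lidp(q,.13,-h,.004)),
(S,s(713,29),lambda q:lidp(q,.13,h,.008)),(S,s(523,90),lambda q:lidp(q,.13,-h,.008)),
(S,s(741,185),lambda q:lidp(q,0,h,.008)),(S,s(565,250),lambda q:lidp(q,0,-h,.008)),
(T,t(34,290),lambda q:boxp(q,-.065,h,.055)),(T,t(236,328),lambda q:boxp(q,-.065,-h,.055)),
(S,s(558,303),lambda q:boxp(q,.065,-h,0))]
f=lambda q:np.concatenate([proj(c,g(q))[0]-p for c,p,g in ob])
r=least_squares(f,[.55,.2,-.2,1.],loss="soft_l1")
print(r.x,np.round(f(r.x).reshape(-1,2),1).tolist())
q=r.x
print("free edge top mid",lidp(q,.13,0,.008),lidp(q,.115,0,.008),"box corners",[boxp(q,a,b,0)[:2].round(3).tolist() for a in(-.065,.065) for b in(-h,h)])
E
python3 fit.py
```

```text
w1 [ 0.53710543 -0.11493059  0.096     ] [ 0.53887424 -0.11401343  0.096     ]
w2 [ 0.50997384 -0.29037752  0.096     ] [ 0.51055384 -0.28838045  0.096     ]
mat [ 0.68560279 -0.06548828]
mat [ 0.69307148 -0.32636128]
mat [ 0.41253515 -0.33670276]
mat [ 0.40555171 -0.07585316]
pl [ 0.43708484 -0.1734632 ]
pl [ 0.46007667 -0.29272568]
pl [ 0.42582104 -0.29475393]
green [0.64005645 0.00727757]
[ 0.49841085  0.15085986 -0.14914938  1.07487949] [[-0.4, -0.4], [0.1, 0.4], [-0.2, 0.1], [-0.4, -0.8], [-0.6, -1.5], [-0.7, -0.3], [0.7, -0.4], [-0.7, 2.4], [-0.3, 0.3], [-0.9, 0.1], [-0.6, 1.5]]
free edge top mid [0.50847515 0.14934754 0.17364597] [0.51553348 0.14828692 0.16045298] box corners [[0.422, 0.076], [0.447, 0.245], [0.55, 0.057], [0.575, 0.225]]
```

Fit is consistent within about 2 px. First move: close the fingers and turn the tool so that tool x is world +y and tool y is world +x, while rising.

```bash
python3 -m creep '0 0 -4 0 0 -8 1; 0 0 -4 0 0 -8 1; 0 0 -4 0 0 -8 1; 0 0 -4 0 0 -8 1; 0 0 -4 0 0 -8 1; 0 0 -4 0 0 -8 1; 0 0 -4 0 0 -8 1; 0 0 -4 0 0 -8 1; 0 0 0 0 0 -8 1; 0 0 0 0 0 0 1'
```

```text
time_s: 1.1
ee_pos: [0.1927, -0.5944, 0.263]
orientation: [0.706, 0.708, 0.0, -0.0]
contact_force: [-0.3, -0.0, 0.4]
gripper_width: -0.002
finger_force: 0.0
```

```bash
python3 -m creep '42 25 0 0 0 0 1; 42 25 0 0 0 0 1; 42 25 0 0 0 0 1; 42 25 0 0 0 0 1; 42 25 0 0 0 0 1; 42 25 0 0 0 0 1; 42 25 0 0 0 0 1; 42 25 0 0 0 0 1; 42 25 0 0 0 0 1; 42 25 0 0 0 0 1'
```

```text
time_s: 2.1
ee_pos: [0.4436, -0.1727, 0.2634]
orientation: [0.709, 0.705, -0.0, 0.0]
contact_force: [1.0, -0.8, -0.2]
gripper_width: 0.004
finger_force: 0.0
```

```bash
python3 -m creep '40 19 0 0 0 0 1; 40 19 0 0 0 0 1; 40 19 0 0 0 0 1; 40 19 0 0 0 0 1; 40 19 0 0 0 0 1; 40 19 0 0 0 0 1; 40 19 0 0 0 0 1; 40 20 0 0 0 0 1; 0 0 40 0 0 0 1; 0 0 40 0 0 0 1'
```

```text
time_s: 3.1
ee_pos: [0.5964, 0.1471, 0.1822]
orientation: [0.708, 0.706, 0.001, 0.0]
contact_force: [1.0, -0.7, -0.4]
gripper_width: 0.002
finger_force: 0.0
```

```bash
python3 -m creep '0 -19 7 0 0 0 1; 0 -19 7 0 0 0 1; 0 -18 7 0 0 0 1; 0 -13 7 0 0 0 1; 0 -13 7 0 0 0 1; 0 -14 7 0 0 0 1; 1 -6 7 0 0 0 1; 1 -6 7 0 0 0 1; 1 -6 7 0 0 0 1; 1 -6 7 0 0 0 1'; python3 -c "
from h import *
save(capture('scene'),'s1.png',(200,60,400,240),2.5)"
```

```text
time_s: 4.1
ee_pos: [0.476, 0.1496, 0.1127]
orientation: [0.708, 0.707, 0.0, -0.0]
contact_force: [1.4, -0.7, 0.3]
gripper_width: -0.0
finger_force: 0.4
```

View pics/s1.png

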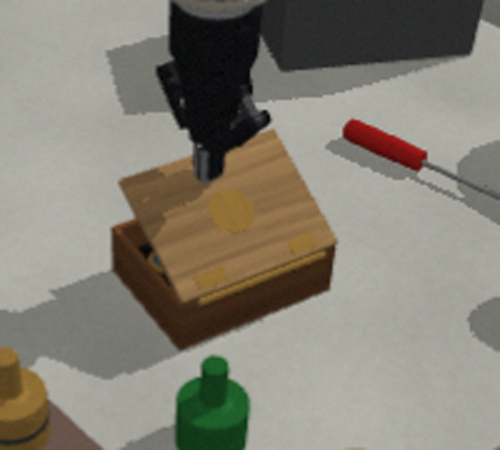

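The lid has come down to about 0.5 rad, with the fingertip on it at crop (207,172) near the free edge. I'll continue along the arc.

```bash
python3 -m creep '0 -5 8 0 0 0 1; 0 -4 8 0 0 0 1; 0 -4 8 0 0 0 1; 0 -3 7 0 0 0 1; 0 -2 7 0 0 0 1; 0 -2 7 0 0 0 1; 0 0 3 0 0 0 1; 0 0 2 0 0 0 1; 0 0 1 0 0 0 1; 0 0 0 0 0 0 1'
```

```text
time_s: 5.15
ee_pos: [0.456, 0.1495, 0.0631]
orientation: [0.707, 0.707, -0.0, 0.0]
contact_force: [-12.0, -4.2, 30.3]
gripper_width: -0.0
finger_force: 14.8
```

```bash
python3 -m creep '0 0 -2 0 0 0 1; 0 0 -4 0 0 0 1; 0 0 -30 0 0 0 1; 0 0 -35 0 0 0 1; -35 10 -30 0 0 0 0; -40 12 0 0 0 0 0; -40 12 0 0 0 0 0; -40 12 0 0 0 0 0; -40 12 0 0 0 0 0; -40 12 0 0 0 0 0'; python3 -c "
from h import *
import pickle
d={n:capture(n) for n in('scene','top')}; pickle.dump(d,open('c1.pkl','wb'))
a=d['scene']['image'][60:240,200:400]; b=d['top']['image'][150:290,130:330]
a=cv2.resize(a,(400,360)); b=cv2.resize(b,(400,280)); b=cv2.copyMakeBorder(b,0,80,0,0,0)
cv2.imwrite('pics/s2.png',np.hstack([a,b]))"
```

```text
time_s: 6.15
ee_pos: [0.5264, -0.0875, 0.1636]
orientation: [0.707, 0.707, 0.0, 0.0]
contact_force: [1.0, -0.1, -0.1]
gripper_width: 0.99
finger_force: 0.0
```

View pics/s2.png

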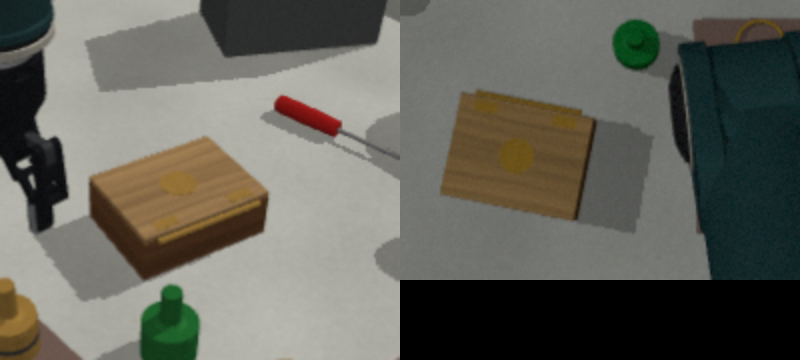

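The lid is shut flat, with its brass disc at scene-crop (179,183) and top-crop (116,156). Next I'll locate the disc, then go down on weight 1.

```bash
python3 -c "
from h import *
import pickle
d=pickle.load(open('c1.pkl','rb'))
print(atz(d['top'],(187.8,227.8),.0635),atz(d['scene'],(289.2,151.2),.0635))"
python3 -m creep '-27 12 0 0 0 0 0; 0 0 20 0 0 0 0; 0 0 20 0 0 0 0; 0 0 20 0 0 0 0; 0 0 15 0 0 0 0; 0 0 10 0 0 0 0; 0 0 9 0 0 0 0; 0 0 5 0 0 0 0; 0 0 4 0 0 0 0; 0 0 0 0 0 0 0'
```

```text
[0.49623923 0.15194288 0.0635    ] [0.49871051 0.1534214  0.0635    ]
time_s: 7.25
ee_pos: [0.5381, -0.1126, 0.0602]
orientation: [0.707, 0.707, -0.0, -0.0]
contact_force: [0.4, 0.5, -0.5]
gripper_width: 1.002
finger_force: 0.0
```

```bash
python3 -m creep '-2 0 0 0 0 0 0; 0 0 0 0 0 0 1; 0 0 0 0 0 0 1; 0 0 0 0 0 0 1; 0 0 0 0 0 0 1; 0 0 0 0 0 0 1; 0 0 0 0 0 0 1; 0 0 0 0 0 0 1; 0 0 0 0 0 0 1; 0 0 0 0 0 0 1'
```

```text
time_s: 8.25
ee_pos: [0.538, -0.1146, 0.0604]
orientation: [0.707, 0.707, -0.0, -0.0]
contact_force: [-2.7, 0.6, 6.0]
gripper_width: 0.24
finger_force: 58.5
```

```bash
python3 -m creep '0 0 -4 0 0 0 1; 0 0 -8 0 0 0 1; 0 0 -8 0 0 0 1; 0 0 -8 0 0 0 1; 0 0 -8 0 0 0 1; 0 0 -4 0 0 0 1; 0 0 0 0 0 0 1; 0 0 0 0 0 0 1; 0 0 0 0 0 0 1; 0 0 0 0 0 0 1'; python3 -c "
from h import *
print(get_obs()['contact_force'])
c=capture('scene'); print(get_obs()['contact_force'],get_obs()['moment'])
save(c,'s3.png',(60,100,300,300),2)"
```

```text
time_s: 9.25
ee_pos: [0.5379, -0.1145, 0.1]
orientation: [0.707, 0.707, -0.0, -0.0]
contact_force: [0.4, 0.4, -5.0]
gripper_width: 0.241
finger_force: 59.0
[ 0.36100453  0.42240406 -5.00720426]
[ 0.53213115 -0.13706859 -4.59371113] [ 0.00465876 -0.03580476  0.0682748 ]
```

View pics/s3.png

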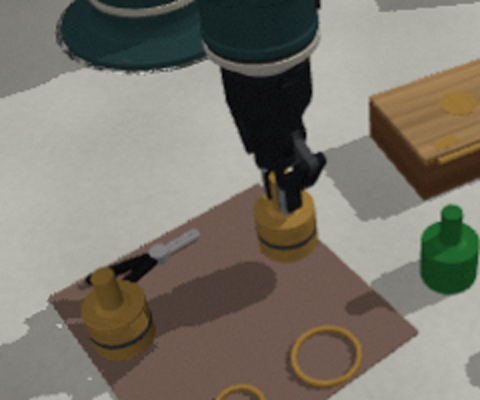

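The weight at crop (287,225) hangs upright in the fingers, and the force is about 4.7 N, so this is the heavier one. I'll set it back down gently and weigh the other.

```bash
python3 -m creep '0 0 10 0 0 0 1; 0 0 10 0 0 0 1; 0 0 10 0 0 0 1; 0 0 6 0 0 0 1; 0 0 2 0 0 0 1; 0 0 1 0 0 0 1; 0 0 1 0 0 0 1; 0 0 0 0 0 0 1; 0 0 0 0 0 0 1'
```

```text
time_s: 10.2
ee_pos: [0.5382, -0.1146, 0.0605]
orientation: [0.707, 0.707, 0.0, 0.0]
contact_force: [-0.3, -0.5, -4.8]
gripper_width: 0.243
finger_force: 59.2
```

```bash
python3 -m creep '0 0 0 0 0 0 0.7; 0 0 0 0 0 0 0.6; 0 0 0 0 0 0 0.4; 0 0 0 0 0 0 0; 0 0 0 0 0 0 0; 0 0 0 0 0 0 0; 0 0 -10 0 0 0 0; 0 0 -20 0 0 0 0; 0 0 -30 0 0 0 0; 0 0 -30 0 0 0 0'
```

```text
time_s: 11.2
ee_pos: [0.5379, -0.1143, 0.1518]
orientation: [0.707, 0.707, 0.0, -0.0]
contact_force: [-0.2, -0.4, -0.4]
gripper_width: 0.998
finger_force: 0.0
```

Now to weight 2 at (0.510, −0.289).

```bash
python3 -m creep '-35 -6 0 0 0 0 0; -35 -6 0 0 0 0 0; -35 -6 0 0 0 0 0; -35 -5 0 0 0 0 0; -35 -5 0 0 0 0 0; 0 0 25 0 0 0 0; 0 0 25 0 0 0 0; 0 0 20 0 0 0 0; 0 0 10 0 0 0 0; 0 0 5 0 0 0 0'
```

```text
time_s: 12.2
ee_pos: [0.51, -0.2894, 0.0651]
orientation: [0.707, 0.707, 0.0, -0.0]
contact_force: [0.3, 0.3, -0.7]
gripper_width: 1.0
finger_force: 0.0
```

```bash
python3 -m creep '0 0 4 0 0 0 0; 0 0 0 0 0 0 0; 0 0 0 0 0 0 1; 0 0 0 0 0 0 1; 0 0 0 0 0 0 1; 0 0 0 0 0 0 1; 0 0 0 0 0 0 1; 0 0 0 0 0 0 1; 0 0 0 0 0 0 1; 0 0 0 0 0 0 1'; python3 -m creep '0 0 -4 0 0 0 1; 0 0 -8 0 0 0 1; 0 0 -8 0 0 0 1; 0 0 -8 0 0 0 1; 0 0 -8 0 0 0 1; 0 0 -4 0 0 0 1; 0 0 0 0 0 0 1; 0 0 0 0 0 0 1; 0 0 0 0 0 0 1; 0 0 0 0 0 0 1'; python3 -c "
from h import *
c=capture('scene'); print(get_obs()['contact_force'])
save(c,'s4.png',(60,100,300,300),2)"
```

```text
time_s: 13.2
ee_pos: [0.5101, -0.2896, 0.0614]
orientation: [0.707, 0.707, -0.0, 0.0]
contact_force: [-1.7, 0.6, 4.4]
gripper_width: 0.239
finger_force: 58.6
time_s: 14.2
ee_pos: [0.5099, -0.2894, 0.1009]
orientation: [0.707, 0.707, -0.0, -0.0]
contact_force: [0.1, -0.0, -1.3]
gripper_width: 0.24
finger_force: 58.7
[ 0.81928999 -0.60177026 -1.55126943]
```

View pics/s4.png

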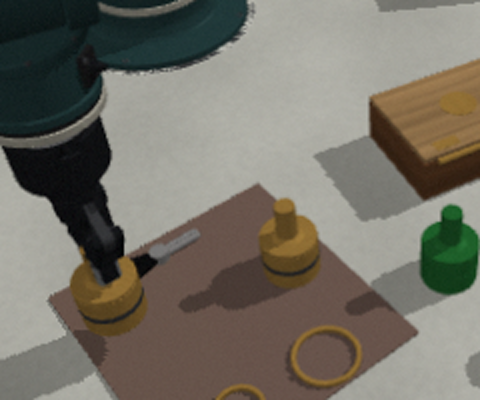

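Weight 2, lifted at crop (110,290), pulls about 1.4 N and is the lighter. Weight 1 stands upright at (288,245). I'll set weight 2 down.

```bash
python3 -m creep '0 0 10 0 0 0 1; 0 0 10 0 0 0 1; 0 0 10 0 0 0 1; 0 0 6 0 0 0 1; 0 0 2 0 0 0 1; 0 0 1 0 0 0 1; 0 0 1 0 0 0 1; 0 0 0.5 0 0 0 1; 0 0 0 0 0 0 1; 0 0 0 0 0 0 1'; python3 -m creep '0 0 0 0 0 0 0.7; 0 0 0 0 0 0 0.6; 0 0 0 0 0 0 0.4; 0 0 0 0 0 0 0; 0 0 0 0 0 0 0; 0 0 0 0 0 0 0; 0 0 -10 0 0 0 0; 0 0 -20 0 0 0 0; 0 0 -30 0 0 0 0; 0 0 -30 0 0 0 0'
```

```text
time_s: 15.25
ee_pos: [0.5102, -0.2897, 0.0614]
orientation: [0.707, 0.707, -0.0, 0.0]
contact_force: [-1.8, 0.9, 6.0]
gripper_width: 0.24
finger_force: 59.4
time_s: 16.25
ee_pos: [0.5099, -0.2893, 0.1523]
orientation: [0.707, 0.707, 0.0, -0.0]
contact_force: [0.1, -0.2, 0.3]
gripper_width: 0.999
finger_force: 0.0
```

```bash
python3 -m creep '35 6 0 0 0 0 0; 35 6 0 0 0 0 0; 35 6 0 0 0 0 0; 35 5 0 0 0 0 0; 35 5 0 0 0 0 0; 0 0 25 0 0 0 0; 0 0 25 0 0 0 0; 0 0 20 0 0 0 0; 0 0 10 0 0 0 0; 0 0 5 0 0 0 0'
```

```text
time_s: 17.25
ee_pos: [0.538, -0.1145, 0.0656]
orientation: [0.707, 0.707, -0.0, -0.0]
contact_force: [0.4, 0.6, -0.2]
gripper_width: 0.999
finger_force: 0.0
```

```bash
python3 -m creep '0 0 4 0 0 0 0; 0 0 0 0 0 0 0; 0 0 0 0 0 0 1; 0 0 0 0 0 0 1; 0 0 0 0 0 0 1; 0 0 0 0 0 0 1; 0 0 0 0 0 0 1; 0 0 0 0 0 0 1; 0 0 0 0 0 0 1; 0 0 0 0 0 0 1'; python3 -m creep '0 0 -4 0 0 0 1; 0 0 -10 0 0 0 1; 0 0 -16 0 0 0 1; 0 0 -20 0 0 0 1; 0 0 -20 0 0 0 1; 0 0 -20 0 0 0 1; 0 0 -15 0 0 0 1; 0 0 -5 0 0 0 1; 0 0 0 0 0 0 1; 0 0 0 0 0 0 1'
```

```text
time_s: 18.25
ee_pos: [0.5381, -0.1146, 0.0621]
orientation: [0.707, 0.707, -0.0, 0.0]
contact_force: [-3.7, 0.1, 6.0]
gripper_width: 0.238
finger_force: 58.3
time_s: 19.25
ee_pos: [0.5377, -0.1146, 0.1711]
orientation: [0.707, 0.707, -0.0, -0.0]
contact_force: [0.5, -0.2, -4.8]
gripper_width: 0.242
finger_force: 59.1
```

```bash
python3 -m creep '10 -2 0 0 0 0 1; 20 -3 0 0 0 0 1; 30 -5 0 0 0 0 1; 30 -5 0 0 0 0 1; 30 -5 0 0 0 0 1; 30 -4 0 0 0 0 1; 30 -4 0 0 0 0 1; 30 -4 0 0 0 0 1; 30 -4 0 0 0 0 1; 18 -3 0 0 0 0 1'; python3 -m creep '9 -1 0 0 0 0 1; 0 0 0 0 0 0 1; 0 0 0 0 0 0 1; 0 0 0 0 0 0 1; 0 0 0 0 0 0 1'; python3 -c "
from h import *
c=capture('scene'); print(get_obs()['contact_force'])
save(c,'s5.png',(60,60,360,290),2.5)"
```

```text
time_s: 20.25
ee_pos: [0.4978, 0.1465, 0.1714]
orientation: [0.706, 0.708, -0.0, -0.001]
contact_force: [0.2, 0.9, -5.5]
gripper_width: 0.238
finger_force: 58.9
time_s: 20.75
ee_pos: [0.4984, 0.1515, 0.1717]
orientation: [0.708, 0.706, -0.0, -0.0]
contact_force: [0.7, -0.7, -5.4]
gripper_width: 0.239
finger_force: 58.9
[-0.01206663 -0.55146282 -4.639481  ]
```

View pics/s5.png

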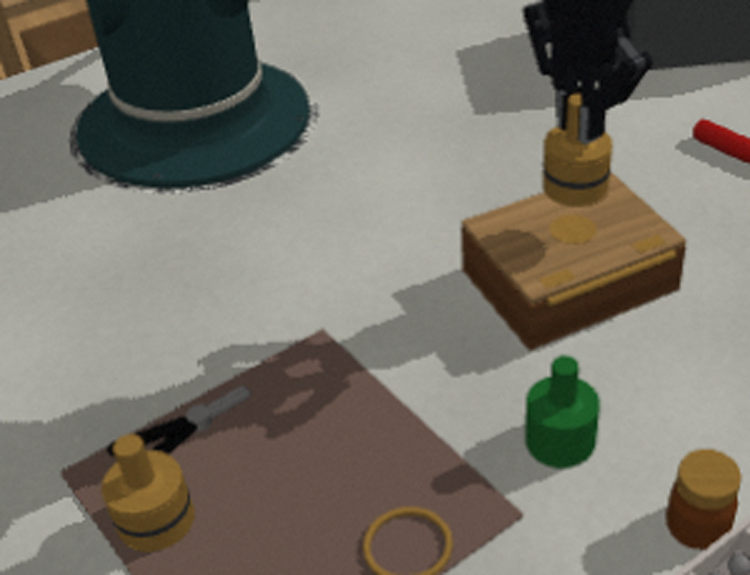

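The heavier weight hangs upright at (577,165) above the disc at (573,230) of the shut lid. The lighter one stands on the mat at (147,500), and the pliers, jar and visible bangle look undisturbed. Handing in.

```bash
python3 -m creep '0 0 0 0 0 0 1; 0 0 0 0 0 0 1; 0 0 0 0 0 0 1' && python3 -c "
from plant import *
print(hand_in())"
```

```text
time_s: 21.1
ee_pos: [0.4982, 0.1523, 0.1718]
orientation: [0.707, 0.707, -0.0, -0.0]
contact_force: [0.3, 0.0, -4.7]
gripper_width: 0.242
finger_force: 58.9
the job is handed in; nothing more can be done
None
```

I handed the job in at 21.1 s (no verdict was returned): the lid is shut, the lighter weight (about 1.4 N) stands on the mat, and the heavier one (about 4.7 N) is held upright and still about 5 cm above the middle of the lid.

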